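# Switch the station to another antenna

## Robot

A 7-joint arm with a two-finger parallel gripper is mounted at the origin on the work surface. World frame = base frame: x ahead of the robot, y to its left, z up, the work surface at z = 0. Lengths are in m, angles in rad, forces in N, time in s.
With the tool pointing down it reaches from about 0.425 to 0.925 m from the base axis. Payload 6.8 kg.
Tool frame: the origin (TCP) lies on the centre line of the jaws, within the pads' length; the fingertips stand 19 mm ahead of it and the grasp point (between the pads) is the TCP; z points along the fingers, y is the line along which they close (so a half turn about z gives the same grasp; the last joint's range is limited). The gripper opens to 85 mm and grips with 20 to 120 N. Pads are 22 mm wide; open, the fingers measure 114 mm over their backs; the gripper's body (76 mm by 85 mm) begins 54 mm behind the grasp point. The pads swing forward as they close: fully open they stand 13 mm farther back than shut.
Start: joints at [1.126, 0.477, 0.022, 1.555, -0.011, 1.109, -0.083], TCP at [0.223, -0.637, 0.223] pointing down, gripper open.
Joint ranges: [-2.96, 2.96], [-0.34, 2.1], [-1.41, 1.46], [0.24, 2.44], [-1.37, 4.51], [0.17, 1.92], [-2.96, 2.96]. Speed limits (rad/s): [2.39, 2.39, 3.14, 3.14, 3.14, 3.14, 3.14].

## Interface

Orientations are given as a rotation vector (axis times angle).
In Python, from bench import r gives the robot as it stands. The module is installed in compiled form; this text tells all that it offers.
- The arm moves only by the tool arm_command, never from a script. Its argument "rows" is a list of rows, each an object of numbers: "fingers": the opening, from -1 (shut) to 1 (fully open); "x", "y", "z": the shift along the tool's x, y, z in m; "ax", "ay", "az": the turn, a rotation vector about the tool's x, y, z in degrees. In form: [{"fingers": .., "x": .., "y": .., "z": .., "ax": .., "ay": .., "az": ..}, ...]. A call has 1 to 10 rows; each row shifts and turns the commanded pose from where the row before left it, along the tool's axes as they then stand; what a row does not reach is not made up. A row lasts 1/12 s, in which the tool goes at most 41.7 mm and 7.16 degrees, less where a joint would pass 70% of its speed; a pose out of reach is approached as far as the arm can. A call is refused whole if a number of a shift passes 0.0417 or a number of a turn 7.16, either way. A call with a gripper value outside its range is refused whole. The fingers move at their own pace and stop on an object; "grip_force" is the grip in N (left out, the last holds). Time passes only in rows, so rows that do not move let the fingers close. It gives the time, the measured TCP pose, the force, the opening and the grip force at its end, in the units of the state.
- r.get_obs(): the state, without advancing time (a new reading comes with each control period).
- r.grab_frame(name): name is "side" or "top" or "wrist"; returns a dict with "frame" (420x560x3 uint8, red, green, blue), "depth" (420x560 float32, m along the optical axis (not along the pixel's ray), 0 where there is no reading), "K" (3x3 intrinsics, pixels), "distortion" ([k1, k2, p1, p2, k3] as OpenCV has them; the pictures are not rectified), "world_from_camera" (4x4, takes a point from camera to world coordinates). Camera axes: x right, y down, z forward; pixel columns grow to the right and rows downward; lengths in m; the calibration is good to about 2 mm. A picture is of the moment at which its call begins.
- r.hand_in(): hands the job in; it is judged then, once.
The state is a dict: "clock": time; "joints": joint angles; "qvel": joint speeds; "tau": joint torques, N m; "tcp_pos": TCP position; "orientation": TCP orientation; "contact_force": force on the tool from outside, world axes, zero at the start; "moment": the same for the moment, N m; "grip_width": finger opening in m; "gripper_force": force on a finger pad.
Only numpy, scipy, OpenCV 4.12 (cv2) and the standard library are available. Lean on these libraries where they do the work, as an engineer would, in place of code of your own. Each camera call takes 0.05 s, during which the arm holds its last target. There are 200 camera calls.

## Task

Put the transmitter on standby by throwing the T-lever of the switch box fully over to its far side, away from the robot, then turn the big antenna selector knob the shorter way round until its arrow nose points straight at the port with the tall plug. Only then throw the lever fully back to where it was; never turn the selector while the lever is off standby, and leave the other things on the bench alone.

Things in the scene. Friction and masses are not known exactly. Their poses are not given: they have to be found in the camera images.
- console: Fixed grey antenna selector box, 220 x 220 mm, 60 mm high (slightly rounded edges), origin at the centre of its underside, z up. On its flat top eight ports stand at every 45 degrees on a circle of radius 85 mm about its centre; port direction 0 is its +x axis, angles counted counter-clockwise from above. Seven ports have low steel dust caps (26 mm across, 10 mm high), one holds the tall plug. It may stand to the left or the right of the switch box.
- plug: The tall steel antenna plug, fixed in one of the ports at +90, -90, +135 or -135 degrees: round, 26 mm across, with a 20 mm wide black rubber boot on its upper half, 44 mm high (top 104 mm above the table), origin at the centre of its underside, on the box's top.
- selector (a joint): Angle in rad of the selector knob on the console: 0 when its nose points along the console's +x axis, growing counter-clockwise seen from above. It turns endlessly either way with no stops or detents, and stays where it is left (friction 0.15 N m). It starts within 0.42 rad of 0, so the plug lies 1.1 to 2.8 rad away, one way round or the other.
- selector_grip (a point): Point on the selector's upright axis, at the console's centre, 92 mm above the table, good to grip at; its x axis points along the arrow nose, z up. The knob is a black bar 18 mm thick, its flat sides facing this frame's +y and -y, 34 mm high (from 70 to 104 mm above the table) reaching from 38 mm behind the axis to the pointed nose 49 mm ahead of it (a white line on top runs towards the nose), on a round skirt 72 mm across whose top is 70 mm above the table.
- switchbox: Fixed grey switch box, 130 mm (x) x 90 mm (y), 50 mm high, origin at the centre of its underside, z up; its -x side faces roughly towards the robot. The lever pivots about its y axis, 50 mm above the table at the box's centre.
- lever (a joint): Angle in rad of the lever: 0 = leaning 0.6 rad towards the box's -x side (near the robot, transmit, at its stop), 1.2 = leaning 0.6 rad towards its +x side (far, standby, at its stop). Stays where it is left; friction 0.15 N m, about 2 N at the bar. It starts at or within 0.1 rad of 0.
- lever_bar (a point): Middle of the lever's T bar, 80 mm from the pivot: a black round bar 16 mm thick and 66 mm long, parallel to the box's y axis, on a 10 mm steel stem. It is 116 mm above the table at either stop and 130 mm when upright.
- mouse: Bystander: black computer mouse, 100 x 58 mm, 32 mm high, loose, beyond the work; not to be moved.
- mug: Bystander: white mug, 80 mm across, 90 mm high, loose, beyond the work; not to be moved.
- handheld: Bystander: black handheld radio lying flat, 125 x 60 x 34 mm with a 110 mm stub aerial, loose, beyond the work; not to be moved.
There are look-alikes about, which are no part of the job. What is shaped like the switchbox but blue is not meant.

How it is judged:
By the outcome, as a careful person would: the job done as asked, in the order asked, and still so for the second after the job is handed in, with the robot touching nothing.
It also fails if it takes over 72 s, if anything falls off the work surface, if the arm or the gripper's body presses on something with over 40 N, if the wrist force passes 120 N, or if a joint passes its speed limit or range.

## Working session

There is one attempt and no reset: what is moved stays moved. The work goes in short steps, Python scripts to look and compute and a tool call to move; the robot and the scene stay as the last step left them, time stands still between calls to the robot, and variables do not carry over. Pictures are saved under pics/ and viewed, at most 10 in all, crops included, and the job is handed in when it is done.

Besides the shell and the picture viewer there is one more tool, called after "Emit:" as a command line: name --argument value ..., lists and objects as JSON in quotes. arm_command: Moves the arm, as the interface text tells. Its arguments: {"type":"object","properties":{"rows":{"type":"array"},"grip_force":{"type":"number"}},"required":["rows"]}

```bash
mkdir -p pics; python3 - <<'E'
from bench import r
import cv2,numpy as np
o=r.get_obs();print({k:np.round(v,3) for k,v in o.items()})
for n in("top","side"):
    f=r.grab_frame(n);cv2.imwrite(f"pics/{n}0.png",f["frame"][:,:,::-1]);np.savez(f"{n}0.npz",**f)
    print(n,f["K"],f["distortion"],f["world_from_camera"].round(3))
E
```

```text
{'clock': np.float64(0.0), 'joints': array([ 1.126,  0.478,  0.022,  1.556, -0.012,  1.109, -0.083]), 'qvel': array([-0.   ,  0.   , -0.   , -0.   , -0.001,  0.001,  0.   ]), 'tau': array([-1.0000e-03, -5.9646e+01,  1.6080e+00, -2.8120e+01,  1.3000e-02,
        9.0000e-03, -0.0000e+00]), 'tcp_pos': array([ 0.223, -0.637,  0.222]), 'orientation': array([-3.095e+00, -5.260e-01,  1.000e-03]), 'contact_force': array([-0.814,  1.101,  0.203]), 'moment': array([ 0.017,  0.045, -0.016]), 'gripper_force': np.float64(0.0), 'grip_width': np.float64(0.085)}
top [[538.79274087   0.         278.831059  ]
 [  0.         538.79274087 209.8704997 ]
 [  0.           0.           1.        ]] [-0.15366398  0.          0.          0.          0.        ] [[ 0.018 -0.997  0.073  0.533]
 [-1.    -0.019 -0.008  0.136]
 [ 0.01  -0.073 -0.997  1.528]
 [ 0.     0.     0.     1.   ]]
side [[439.31964114   0.         277.30784306]
 [  0.         439.31964114 214.61519616]
 [  0.           0.           1.        ]] [-0.053577  0.        0.        0.        0.      ] [[ 0.76  -0.469  0.45   0.148]
 [-0.65  -0.567  0.506 -0.415]
 [ 0.018 -0.677 -0.736  0.865]
 [ 0.     0.     0.     1.   ]]
```

View pics/top0.png

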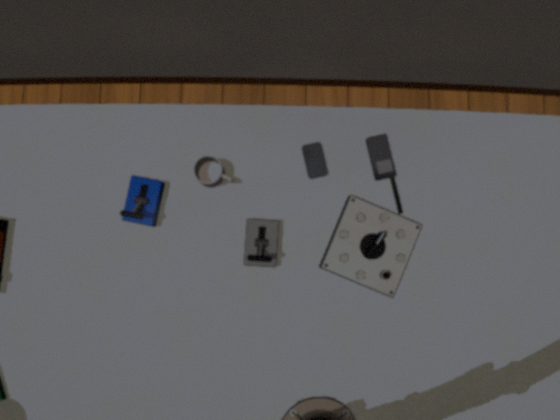

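View pics/side0.png

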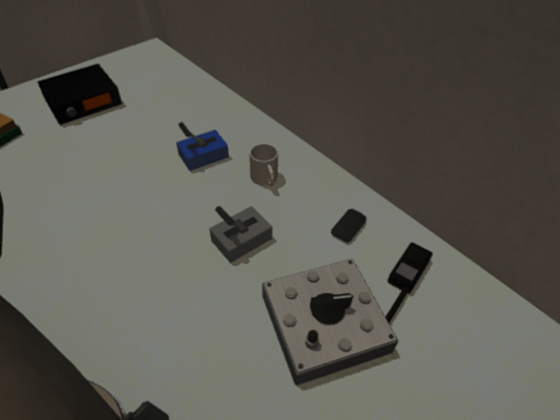

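The top view shows the grey switch box at about (262,243), with its T bar on the near side at (262,258). The console is at (372,246), with its nose towards (384,232) and the tall plug at (386,274), which is the -135° port. The side view agrees. The blue box at (143,200) is the look-alike.

```bash
cat > h.py <<'E'
import cv2,numpy as np
def cloud(f):
    v,u=np.mgrid[0:420,0:560].astype(np.float32)
    n=cv2.undistortPoints(np.stack([u,v],-1).reshape(-1,1,2),f["K"],f["distortion"]).reshape(420,560,2)
    d=f["depth"]; c=np.dstack([n*d[...,None],d]); T=f["world_from_camera"]
    return c@T[:3,:3].T+T[:3,3]
def ray(f,uv,z):
    n=cv2.undistortPoints(np.float32(uv).reshape(-1,1,2),f["K"],f["distortion"]).reshape(-1,2)
    T=f["world_from_camera"];d=np.c_[n,np.ones(len(n))]@T[:3,:3].T
    return (T[:3,3]+d*((z-T[2,3])/d[:,2])[:,None])[:,:2]
E
python3 - <<'E'
from h import *
for n,R in(("top",dict(con=(310,185,435,305),sw=(238,210,292,275))),("side",dict(con=(255,255,405,390),sw=(205,200,278,265)))):
    f=dict(np.load(n+"0.npz"));P=cloud(f)
    for k,(a,b,c,d) in R.items():
        p=P[b:d,a:c].reshape(-1,3);im=f["frame"][b:d,a:c].reshape(-1,3).astype(int);ok=f["depth"][b:d,a:c].ravel()>0
        h=.06 if k=="con" else .05
        q=p[ok&(abs(p[:,2]-h)<.006)]
        rc=cv2.minAreaRect(q[:,:2].astype(np.float32)*1000)
        print(n,k,len(q),"z",np.median(q[:,2]).round(4),rc)
        t=p[ok&(p[:,2]>.09)];
        if k=="sw": print("bar",np.median(t,0),t.min(0),t.max(0))
        else:
            c0=np.array(rc[0])/1000
            l=np.linalg.norm(t[:,:2]-c0,axis=1)
            for nm,s in(("knob",t[l<.056]),("plug",t[(l>.06)&(l<.11)])):
                m,V,_ = s.mean(0),*np.linalg.eigh(np.cov(s[:,:2].T))[::-1]
                print(nm,len(s),m.round(4),np.degrees(np.arctan2(V[1,1],V[0,1])).round(1),"rel",(m[:2]-c0).round(4))
E
```

```text
top con 4893 z 0.0592 ((547.1010131835938, -131.94998168945312), (221.10205078125, 220.95375061035156), 67.92359161376953)
knob 227 [ 0.5505 -0.1344  0.1022] 147.1 rel [ 0.0034 -0.0024]
plug 44 [ 0.469  -0.1642  0.1012] 121.4 rel [-0.0781 -0.0322]
top sw 1162 z 0.049 ((552.330322265625, 172.11270141601562), (89.8617172241211, 129.91043090820312), 87.16706848144531)
bar [0.51216367 0.17351817 0.12251709] [0.5022649  0.14218079 0.09170416] [0.53069747 0.2049273  0.13153388]
side con 7686 z 0.0601 ((544.9896850585938, -133.50140380859375), (221.07630920410156, 219.79359436035156), 67.95491790771484)
knob 440 [ 0.5463 -0.1375  0.1018] 147.6 rel [ 0.0013 -0.004 ]
plug 98 [ 0.4648 -0.1692  0.1004] 139.1 rel [-0.0801 -0.0357]
side sw 1362 z 0.0505 ((549.8295288085938, 170.80516052246094), (92.94198608398438, 131.41000366210938), 87.23685455322266)
bar [0.50576873 0.16916526 0.1245997 ] [0.49893918 0.14076613 0.09041813] [0.53113335 0.2020042  0.12930682]
```

Emit:
arm_command --rows '[{"fingers": 1, "x": 0.0347, "y": -0.0214}, {"x": 0.0347, "y": -0.0214}, {"x": 0.0347, "y": -0.0214}, {"x": 0.0347, "y": -0.0214}, {"x": 0.0347, "y": -0.0214}, {"x": 0.0347, "y": -0.0214}, {"x": 0.0347, "y": -0.0214}, {"x": 0.0347, "y": -0.0214}, {"x": 0.0347, "y": -0.0214}, {"x": 0.0347, "y": -0.0214}]' --grip_force 60

```text
validation failed for argument at $.ro...
```

Emit:
arm_command --rows '[{"az": -6.8}, {"az": -6.8}, {"az": -6.8}, {"az": -6.8}, {"az": -6.8}, {"az": -6.8}, {"az": -6.8}, {"az": -6.8}, {"az": -6.8}, {"az": -6.8}]'

```text
validation failed for argument at $.ro...
```

```bash
cat >> h.py <<'E'
from scipy.spatial.transform import Rotation as Ro
def go(o,x,y,z,yaw):
    R=Ro.from_rotvec(o["orientation"]);m=R.as_matrix()
    T=Ro.from_matrix(np.array([[np.cos(yaw),np.sin(yaw),0],[np.sin(yaw),-np.cos(yaw),0],[0,0,-1]]))
    print("t",o["clock"].round(2),"tcp",o["tcp_pos"].round(4),"yaw",np.degrees(np.arctan2(m[1,0],m[0,0])).round(2),"tilt",m[:2,2].round(4),"F",o["contact_force"].round(1))
    print("shift mm",(m.T@(np.array([x,y,z])-o["tcp_pos"])*1000).round(1),"turn deg",np.degrees((R.inv()*T).as_rotvec()).round(2),"q",o["joints"].round(2))
E
python3 -c "
from h import *
from bench import r
go(r.get_obs(),.508,.173,.2,np.radians(87.2))"
```

```text
Traceback (most recent call last):
  File "h.py", line 15, in go
    print("t",o["clock"].round(2),"tcp",o["tcp_pos"].round(4),"yaw",np.degrees(np.arctan2(m[1,0],m[0,0])).round(2),"tilt",m[:2,2].round(4),"F",o["contact_force"].round(1))
              ^^^^^^^^^^^^^^^^
AttributeError: 'float' object has no attribute 'round'
```

Emit:
arm_command --rows '[{"fingers": 1, "x": 0.0347, "y": -0.0214, "z": 0, "ax": 0, "ay": 0, "az": 0}, {"fingers": 1, "x": 0.0347, "y": -0.0214, "z": 0, "ax": 0, "ay": 0, "az": 0}, {"fingers": 1, "x": 0.0347, "y": -0.0214, "z": 0, "ax": 0, "ay": 0, "az": 0}, {"fingers": 1, "x": 0.0347, "y": -0.0214, "z": 0, "ax": 0, "ay": 0, "az": 0}, {"fingers": 1, "x": 0.0347, "y": -0.0214, "z": 0, "ax": 0, "ay": 0, "az": 0}, {"fingers": 1, "x": 0.0347, "y": -0.0214, "z": 0, "ax": 0, "ay": 0, "az": 0}, {"fingers": 1, "x": 0.0347, "y": -0.0214, "z": 0, "ax": 0, "ay": 0, "az": 0}, {"fingers": 1, "x": 0.0347, "y": -0.0214, "z": 0, "ax": 0, "ay": 0, "az": 0}, {"fingers": 1, "x": 0.0347, "y": -0.0214, "z": 0, "ax": 0, "ay": 0, "az": 0}, {"fingers": 1, "x": 0.0347, "y": -0.0214, "z": 0, "ax": 0, "ay": 0, "az": 0}]' --grip_force 60

```text
clock: 0.93
tcp_pos: [0.4805, -0.3186, 0.223]
orientation: [-3.097, -0.526, 0.001]
contact_force: [0.8, -0.6, -0.4]
grip_width: 0.0851
gripper_force: 0.0
```

Emit:
arm_command --rows '[{"fingers": 1, "x": 0, "y": 0, "z": 0, "ax": 0, "ay": 0, "az": -6.8}, {"fingers": 1, "x": 0, "y": 0, "z": 0, "ax": 0, "ay": 0, "az": -6.8}, {"fingers": 1, "x": 0, "y": 0, "z": 0, "ax": 0, "ay": 0, "az": -6.8}, {"fingers": 1, "x": 0, "y": 0, "z": 0, "ax": 0, "ay": 0, "az": -6.8}, {"fingers": 1, "x": 0, "y": 0, "z": 0, "ax": 0, "ay": 0, "az": -6.8}, {"fingers": 1, "x": 0, "y": 0, "z": 0, "ax": 0, "ay": 0, "az": -6.8}, {"fingers": 1, "x": 0, "y": 0, "z": 0, "ax": 0, "ay": 0, "az": -6.8}, {"fingers": 1, "x": 0, "y": 0, "z": 0, "ax": 0, "ay": 0, "az": -6.8}, {"fingers": 1, "x": 0, "y": 0, "z": 0, "ax": 0, "ay": 0, "az": -6.8}, {"fingers": 1, "x": 0, "y": 0, "z": 0, "ax": 0, "ay": 0, "az": -6.8}]'

```text
clock: 1.77
tcp_pos: [0.4795, -0.3203, 0.2228]
orientation: [-2.266, -2.175, 0.0]
contact_force: [-0.4, -0.3, -0.5]
grip_width: 0.0857
gripper_force: 0.0
```

```bash
sed -i 's/o\["clock"\].round(2)/round(o["clock"],2)/' h.py
python3 -c "
from h import *
from bench import r
go(r.get_obs(),.508,.173,.2,np.radians(87.2))"
```

```text
t 1.77 tcp [ 0.4795 -0.3203  0.2228] yaw 87.63 tilt [-0.0007  0.0004] F [-0.4 -0.3 -0.5]
shift mm [494.1   8.1  23. ] turn deg [-0.04 -0.02  0.43] q [ 0.75  0.34 -0.34  1.78  0.13  1.05  0.32]
```

Emit:
arm_command --rows '[{"fingers": 1, "x": 0.041, "y": 0.0008, "z": 0, "ax": 0, "ay": 0, "az": 0}, {"fingers": 1, "x": 0.041, "y": 0.0008, "z": 0, "ax": 0, "ay": 0, "az": 0}, {"fingers": 1, "x": 0.041, "y": 0.0008, "z": 0, "ax": 0, "ay": 0, "az": 0}, {"fingers": 1, "x": 0.041, "y": 0.0008, "z": 0, "ax": 0, "ay": 0, "az": 0}, {"fingers": 1, "x": 0.041, "y": 0.0008, "z": 0, "ax": 0, "ay": 0, "az": 0}, {"fingers": 1, "x": 0.041, "y": 0.0008, "z": 0, "ax": 0, "ay": 0, "az": 0}, {"fingers": 1, "x": 0.041, "y": 0.0008, "z": 0, "ax": 0, "ay": 0, "az": 0}, {"fingers": 1, "x": 0.041, "y": 0.0008, "z": 0, "ax": 0, "ay": 0, "az": 0}, {"fingers": 1, "x": 0.041, "y": 0.0008, "z": 0, "ax": 0, "ay": 0, "az": 0}, {"fingers": 1, "x": 0.041, "y": 0.0008, "z": 0, "ax": 0, "ay": 0, "az": 0}]'

```text
clock: 2.6
tcp_pos: [0.5067, 0.0904, 0.2231]
orientation: [2.273, 2.168, -0.001]
contact_force: [1.8, -0.4, -0.6]
grip_width: 0.0856
gripper_force: 0.0
```

Emit:
arm_command --rows '[{"fingers": 1, "x": 0.028, "y": 0, "z": 0.007, "ax": 0, "ay": 0, "az": 0}, {"fingers": 1, "x": 0.028, "y": 0, "z": 0.008, "ax": 0, "ay": 0, "az": 0}, {"fingers": 1, "x": 0.028, "y": 0, "z": 0.008, "ax": 0, "ay": 0, "az": 0.4}, {"fingers": 1, "x": 0, "y": 0, "z": 0, "ax": 0, "ay": 0, "az": 0}]'

```text
clock: 2.93
tcp_pos: [0.5093, 0.179, 0.199]
orientation: [-2.27, -2.166, -0.001]
contact_force: [-0.6, -0.4, 0.8]
grip_width: 0.0855
gripper_force: 0.0
```

```bash
python3 -c "
from h import *
from bench import r
go(r.get_obs(),.508,.173,.118,np.radians(87.2))
f=r.grab_frame('wrist');cv2.imwrite('pics/w1.png',f['frame'][:,:,::-1])
P=cloud(f).reshape(-1,3);im=f['frame'].reshape(-1,3).astype(int)
s=P[(f['depth'].ravel()>0)&(P[:,2]>.095)&(P[:,2]<.135)&(np.hypot(P[:,0]-.508,P[:,1]-.172)<.06)]
print(len(s),np.median(s,0),s.min(0),s.max(0))"
```

```text
t 2.93 tcp [0.5093 0.179  0.199 ] yaw 87.32 tilt [-0.0021  0.0032] F [-0.6 -0.4  0.8]
shift mm [-6.3 -0.8 81. ] turn deg [-0.13 -0.18  0.12] q [ 0.04  0.34 -0.6   1.87  0.22  0.99 -0.7 ]
2488 [0.5074169  0.17644832 0.124958  ] [0.49729743 0.14243081 0.09506218] [0.52689103 0.20669503 0.12852584]
```

View pics/w1.png

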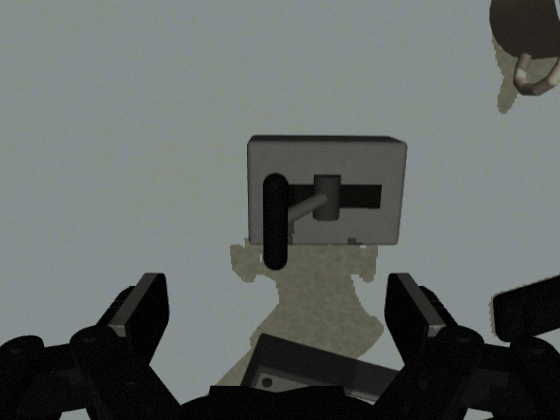

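The wrist view shows the T bar at (275,222), between the open fingers along world x. The box centre is at (327,195), and the path down is clear.

Emit:
arm_command --rows '[{"fingers": 1, "x": -0.005, "y": 0, "z": 0.03, "ax": 0, "ay": 0, "az": 0}, {"fingers": 1, "x": 0, "y": 0, "z": 0.03, "ax": 0, "ay": 0, "az": 0}, {"fingers": 1, "x": 0, "y": 0, "z": 0.027, "ax": 0, "ay": 0, "az": 0}, {"fingers": 1, "x": 0, "y": 0, "z": 0, "ax": 0, "ay": 0, "az": 0}]'

```text
clock: 3.32
tcp_pos: [0.5077, 0.1644, 0.1086]
orientation: [-2.28, -2.157, 0.013]
contact_force: [-0.5, -0.6, 0.1]
grip_width: 0.0855
gripper_force: 0.0
```

Emit:
arm_command --rows '[{"fingers": 1, "x": 0, "y": 0.012, "z": 0, "ax": 0, "ay": 0, "az": 0}, {"fingers": 1, "x": 0, "y": 0.012, "z": 0, "ax": 0, "ay": 0, "az": 0}, {"fingers": 1, "x": 0, "y": 0.012, "z": 0, "ax": 0, "ay": 0, "az": 0}, {"fingers": 1, "x": 0, "y": 0.012, "z": 0, "ax": 0, "ay": 0, "az": 0}, {"fingers": 1, "x": 0, "y": 0.012, "z": 0, "ax": 0, "ay": 0, "az": 0}, {"fingers": 1, "x": 0, "y": 0.012, "z": 0, "ax": 0, "ay": 0, "az": 0}, {"fingers": 1, "x": 0, "y": 0.012, "z": 0, "ax": 0, "ay": 0, "az": 0}, {"fingers": 1, "x": 0, "y": 0.012, "z": 0, "ax": 0, "ay": 0, "az": 0}, {"fingers": 1, "x": 0, "y": 0, "z": 0, "ax": 0, "ay": 0, "az": 0}]'

```text
clock: 4.07
tcp_pos: [0.6097, 0.161, 0.1149]
orientation: [2.283, 2.156, 0.004]
contact_force: [0.4, -1.5, -0.7]
grip_width: 0.0859
gripper_force: 0.0
```

Emit:
arm_command --rows '[{"fingers": 1, "x": 0.003, "y": 0.006, "z": 0, "ax": 0, "ay": 0, "az": 0}, {"fingers": 1, "x": 0.003, "y": 0.006, "z": 0, "ax": 0, "ay": 0, "az": 0}, {"fingers": 1, "x": 0.002, "y": 0.004, "z": 0, "ax": 0, "ay": 0, "az": 0}, {"fingers": 1, "x": 0, "y": 0, "z": 0, "ax": 0, "ay": 0, "az": 0}]'

```text
clock: 4.4
tcp_pos: [0.6238, 0.1704, 0.1136]
orientation: [2.28, 2.161, 0.002]
contact_force: [0.2, 0.9, 0.3]
grip_width: 0.0855
gripper_force: 0.0
```

```bash
python3 -c "
from h import *
from bench import r
go(r.get_obs(),.63,.173,.115,np.radians(87.2))"
```

```text
t 4.4 tcp [0.6238 0.1704 0.1136] yaw 86.93 tilt [0.0008 0.0007] F [0.2 0.9 0.3]
shift mm [ 2.9  6.1 -1.4] turn deg [ 0.04 -0.04 -0.27] q [-0.    0.6  -0.51  1.69  0.34  0.94 -0.69]
```

Emit:
arm_command --rows '[{"fingers": 1, "x": 0, "y": 0.004, "z": 0, "ax": 0, "ay": 0, "az": 0}, {"fingers": 1, "x": 0, "y": 0.003, "z": 0, "ax": 0, "ay": 0, "az": 0}, {"fingers": 1, "x": 0, "y": 0.002, "z": 0, "ax": 0, "ay": 0, "az": 0}, {"fingers": 1, "x": 0, "y": 0, "z": 0, "ax": 0, "ay": 0, "az": 0}]'

```text
clock: 4.73
tcp_pos: [0.6325, 0.1688, 0.1131]
orientation: [2.281, 2.16, 0.0]
contact_force: [-0.7, -0.5, -0.3]
grip_width: 0.0858
gripper_force: 0.0
```

```bash
python3 -c "
from h import *
from bench import r
f=r.grab_frame('side');cv2.imwrite('pics/s2.png',cv2.resize(f['frame'][150:300,140:340,::-1],(800,600)))"
```

```text
(no output)
```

View pics/s2.png

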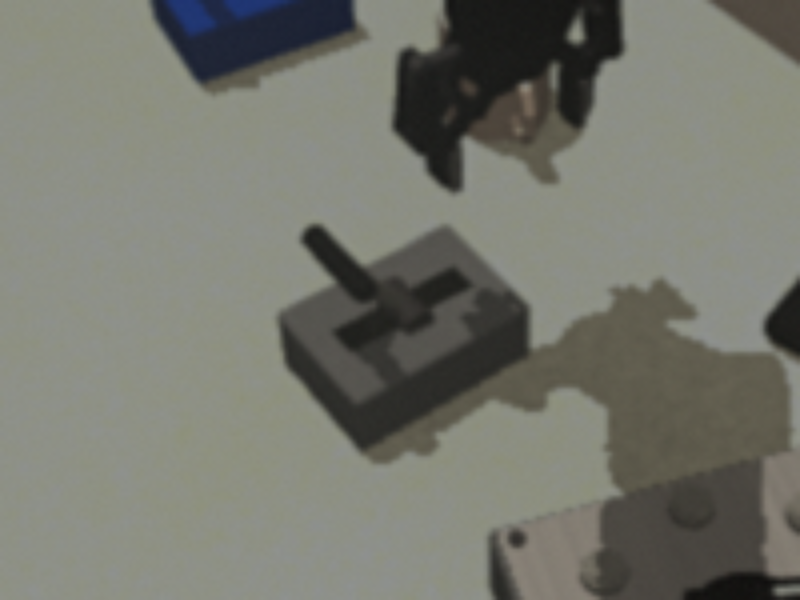

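The side view shows the lever still leaning towards the robot, with its bar at crop (340,260). The finger tip at crop (450,185) appears to have passed above or beside it. I'll measure where the tips really are.

```bash
python3 -c "
from h import *
from bench import r
o=r.get_obs();print(o['tcp_pos'],Ro.from_rotvec(o['orientation']).as_matrix().round(3))
for n in('side','top','wrist'):
  f=r.grab_frame(n);P=cloud(f)
  if n=='side':
    T=np.linalg.inv(f['world_from_camera'])
    for q in([.588,.17,.1],[.588,.17,.113],[.632,.17,.113],[.506,.172,.116],[.506,.14,.116],[.551,.1715,.05]):
      print(q,cv2.projectPoints(np.float64([q]),cv2.Rodrigues(T[:3,:3])[0],T[:3,3],f['K'],f['distortion'])[0].ravel().round(0))
    for uv in((252,195),(250,188),(246,165),(284,178),(225,215)): print(uv,P[uv[1],uv[0]].round(3))
  s=P.reshape(-1,3)[(f['depth'].ravel()>0)];s=s[(s[:,2]>.075)&(s[:,2]<.16)&(np.hypot(s[:,0]-.58,s[:,1]-.17)<.12)]
  H=np.histogram2d(s[:,0],s[:,1],bins=[np.arange(.46,.72,.02),np.arange(.08,.26,.02)])[0].astype(int);print(n);print(H)
"
```

```text
[0.63225641 0.16890033 0.11312842] [[ 0.054  0.999 -0.   ]
 [ 0.999 -0.054 -0.   ]
 [-0.    -0.    -1.   ]]
[0.588, 0.17, 0.1] [253. 206.]
[0.588, 0.17, 0.113] [252. 202.]
[0.632, 0.17, 0.113] [267. 194.]
[0.506, 0.172, 0.116] [224. 217.]
[0.506, 0.14, 0.116] [232. 225.]
[0.551, 0.1715, 0.05] [241. 227.]
(252, 195) [0.584 0.165 0.144]
(250, 188) [0.579 0.165 0.169]
(246, 165) [0.573 0.169 0.238]
(284, 178) [0.677 0.159 0.147]
(225, 215) [0.506 0.167 0.127]
side
[[ 0  0  0  0  0  0  0  0]
 [ 0  0  0  3  3  0  0  0]
 [ 0  0  1 53 47 47  6  0]
 [ 0  0  0  0 16  0  0  0]
 [ 0  0  0  0  1  0  0  0]
 [ 0  0  0  0 20  0  0  0]
 [ 0  0  0  6 27  0  0  0]
 [ 0  0  0  0  0  0  0  0]
 [ 0  0  0  0  0  0  0  0]
 [ 0  0  0  0  0  0  0  0]
 [ 0  0  0 21 35  0  0  0]
 [ 0  0  0  6  0  0  0  0]]
top
[[ 0  0  0  0  0  0  0  0]
 [ 0  0  0  0  0  0  0  0]
 [ 0  0  0 39 50 50 10  0]
 [ 0  0  0  0 31  0  0  0]
 [ 0  0  0  0  3  0  0  0]
 [ 0  0  0  0  0  0  0  0]
 [ 0  0  0  0  0  0  0  0]
 [ 0  0  0  0  0  0  0  0]
 [ 0  0  0  0  0  0  0  0]
 [ 0  0  0  0  0  0  0  0]
 [ 0  0  0  0  0  0  0  0]
 [ 0  0  0  0  0  0  0  0]]
wrist
[[   0    0    0    0    0    0    0    0]
 [   0    0    0    2    0    0    0    0]
 [   0    0    0  957 1712  793  132    0]
 [   0    0    0    0 1165    0    0    0]
 [   0    0    0    0    0    0    0    0]
 [   0    0    0    0  279    4    0    0]
 [   0    0    0    0 1160  729    0    0]
 [   0    0    0    0    0    0    0    0]
 [   0    0    0    0    0    0    0    0]
 [   0    0    0    0    0    0    0    0]
 [   0    0    0  225 1639    0    0    0]
 [   0    0    0    0  317    0    0    0]]
```

```bash
python3 -c "
from h import *
from bench import r
for n in('side','wrist'):
  f=r.grab_frame(n);s=cloud(f).reshape(-1,3)[f['depth'].ravel()>0]
  for a,b in((.56,.605),(.655,.70)):
    q=s[(s[:,0]>a)&(s[:,0]<b)&(s[:,2]>.07)&(s[:,2]<.2)&(abs(s[:,1]-.167)<.03)]
    print(n,a,len(q),np.percentile(q[:,2],[0,2,5,20,50,100]).round(3),np.percentile(q[:,0],[2,98]).round(3),np.percentile(q[:,1],[2,98]).round(3))
"
```

```text
side 0.56 235 [0.137 0.143 0.146 0.157 0.184 0.2  ] [0.561 0.603] [0.154 0.181]
side 0.655 205 [0.135 0.139 0.142 0.152 0.174 0.2  ] [0.668 0.699] [0.15  0.177]
wrist 0.56 12519 [0.134 0.14  0.145 0.163 0.186 0.2  ] [0.562 0.601] [0.164 0.188]
wrist 0.655 12428 [0.134 0.14  0.145 0.163 0.186 0.2  ] [0.662 0.699] [0.158 0.185]
```

The tips, when open, stand at z≈0.135 while the TCP reads 0.113. That is about 28 mm higher than the description implies, so they passed over the bar. I'll go back and come down about 40 mm lower, going by the measured tips.

Emit:
arm_command --rows '[{"fingers": 1, "x": 0, "y": 0, "z": -0.01, "ax": 0, "ay": 0, "az": 0}, {"fingers": 1, "x": -0.001, "y": -0.031, "z": 0, "ax": 0, "ay": 0, "az": 0}, {"fingers": 1, "x": -0.001, "y": -0.031, "z": 0, "ax": 0, "ay": 0, "az": 0}, {"fingers": 1, "x": -0.001, "y": -0.031, "z": 0, "ax": 0, "ay": 0, "az": 0}, {"fingers": 1, "x": 0, "y": -0.031, "z": 0, "ax": 0, "ay": 0, "az": 0}, {"fingers": 1, "x": 0, "y": 0, "z": 0, "ax": 0, "ay": 0, "az": 0}, {"fingers": 1, "x": 0, "y": 0, "z": 0.025, "ax": 0, "ay": 0, "az": 0}, {"fingers": 1, "x": 0, "y": 0, "z": 0.025, "ax": 0, "ay": 0, "az": 0}, {"fingers": 1, "x": 0, "y": 0, "z": 0, "ax": 0, "ay": 0, "az": 0}]'

```text
clock: 5.78
tcp_pos: [0.506, 0.1715, 0.0705]
orientation: [-2.279, -2.16, 0.008]
contact_force: [-0.9, -0.5, -1.1]
grip_width: 0.0858
gripper_force: 0.0
```

```bash
python3 -c "
from h import *
from bench import r
go(r.get_obs(),.63,.173,.073,np.radians(87.2))
f=r.grab_frame('side');s=cloud(f).reshape(-1,3)[f['depth'].ravel()>0]
for a,b in((.43,.48),(.49,.52),(.53,.58)):
    q=s[(s[:,0]>a)&(s[:,0]<b)&(s[:,2]>.07)&(s[:,2]<.2)&(abs(s[:,1]-.167)<.03)]
    print(a,len(q),np.percentile(q[:,2],[0,2,5,20,50,100]).round(3),np.percentile(q[:,0],[2,98]).round(3),np.percentile(q[:,1],[2,98]).round(3))
"
```

```text
t 5.78 tcp [0.506  0.1715 0.0705] yaw 86.91 tilt [-0.0049 -0.0023] F [-0.9 -0.5 -1.1]
shift mm [  8.2 123.7  -3.1] turn deg [-0.27  0.15 -0.29] q [-0.03  0.51 -0.52  1.98  0.36  0.75 -0.82]
0.43 628 [0.094 0.104 0.112 0.144 0.163 0.2  ] [0.434 0.478] [0.156 0.186]
0.49 233 [0.116 0.118 0.119 0.124 0.129 0.19 ] [0.491 0.518] [0.141 0.182]
0.53 442 [0.07  0.078 0.097 0.122 0.155 0.199] [0.532 0.576] [0.153 0.178]
```

Emit:
arm_command --rows '[{"fingers": 1, "x": 0, "y": 0.012, "z": 0, "ax": 0, "ay": 0, "az": 0}, {"fingers": 1, "x": 0, "y": 0.012, "z": 0, "ax": 0, "ay": 0, "az": 0}, {"fingers": 1, "x": 0, "y": 0.012, "z": 0, "ax": 0, "ay": 0, "az": 0}, {"fingers": 1, "x": 0, "y": 0.012, "z": 0, "ax": 0, "ay": 0, "az": 0}, {"fingers": 1, "x": 0.001, "y": 0.012, "z": 0, "ax": 0, "ay": 0, "az": 0}, {"fingers": 1, "x": 0.001, "y": 0.012, "z": 0, "ax": 0, "ay": 0, "az": 0}, {"fingers": 1, "x": 0.001, "y": 0.012, "z": 0, "ax": 0, "ay": 0, "az": 0}, {"fingers": 1, "x": 0.001, "y": 0.012, "z": 0, "ax": 0, "ay": 0, "az": 0}, {"fingers": 1, "x": 0.001, "y": 0.012, "z": 0, "ax": 0, "ay": 0, "az": 0}, {"fingers": 1, "x": 0.001, "y": 0, "z": 0, "ax": 0, "ay": 0, "az": 0}]'

```text
clock: 6.67
tcp_pos: [0.6183, 0.1725, 0.0747]
orientation: [2.282, 2.158, 0.002]
contact_force: [-0.0, -1.0, 0.6]
grip_width: 0.0858
gripper_force: 0.4
```

Emit:
arm_command --rows '[{"fingers": 1, "x": 0, "y": 0.004, "z": 0, "ax": 0, "ay": 0, "az": 0}, {"fingers": 1, "x": 0, "y": 0.004, "z": 0, "ax": 0, "ay": 0, "az": 0}, {"fingers": 1, "x": 0, "y": 0.003, "z": 0, "ax": 0, "ay": 0, "az": 0}, {"fingers": 1, "x": 0, "y": 0, "z": 0, "ax": 0, "ay": 0, "az": 0}]'

```text
clock: 7.0
tcp_pos: [0.6198, 0.1729, 0.073]
orientation: [-2.273, -2.158, 0.019]
contact_force: [-20.7, -4.0, 13.6]
grip_width: 0.0852
gripper_force: 11.9
```

```bash
python3 -c "
from h import *
from bench import r
go(r.get_obs(),.63,.173,.073,np.radians(87.2))
f=r.grab_frame('side');cv2.imwrite('pics/s3.png',cv2.resize(f['frame'][150:300,140:340,::-1],(800,600)))
s=cloud(f).reshape(-1,3)[f['depth'].ravel()>0]
q=s[(s[:,0]>.56)&(s[:,0]<.63)&(s[:,2]>.08)&(s[:,2]<.135)&(abs(s[:,1]-.145)<.012)]
print(len(q),q.min(0),np.median(q,0),q.max(0))
"
```

```text
t 7.0 tcp [0.6198 0.1729 0.073 ] yaw 87.02 tilt [-0.0139 -0.0033] F [-20.7  -4.   13.6]
shift mm [ 0.7 10.2 -0.1] turn deg [-0.79  0.23 -0.18] q [-0.02  0.65 -0.49  1.71  0.37  0.89 -0.72]
61 [0.58581789 0.13654232 0.11331402] [0.59109232 0.14446436 0.12179143] [0.60166293 0.15673371 0.12729268]
```

View pics/s3.png

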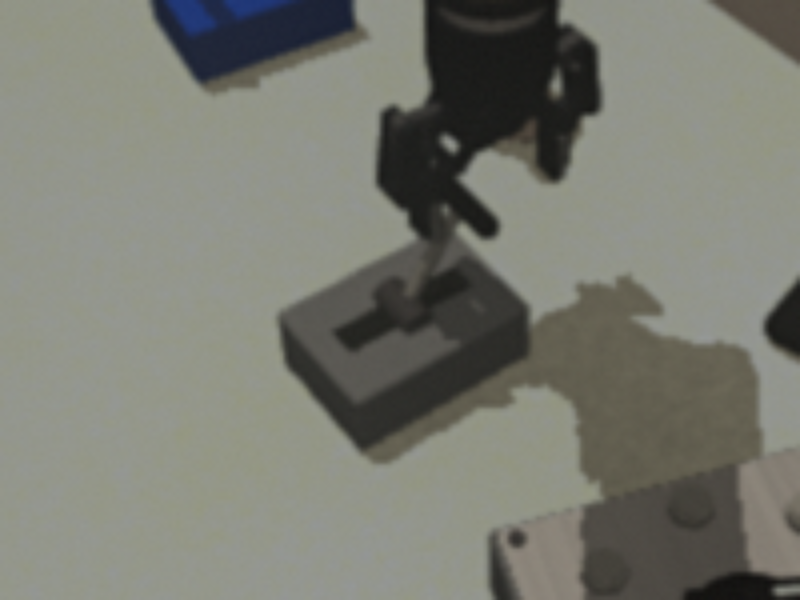

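The lever now leans away from the robot against its far stop, with the bar at about crop (470,205), x≈0.594. I back off and go up, then over to the console.

Emit:
arm_command --rows '[{"fingers": 1, "x": 0, "y": -0.015, "z": 0, "ax": 0, "ay": 0, "az": 0}, {"fingers": 1, "x": 0, "y": -0.015, "z": 0, "ax": 0, "ay": 0, "az": 0}, {"fingers": 1, "x": 0, "y": -0.002, "z": -0.03, "ax": 0, "ay": 0, "az": 0}, {"fingers": 1, "x": 0, "y": 0, "z": -0.035, "ax": 0, "ay": 0, "az": 0}, {"fingers": 1, "x": 0, "y": 0, "z": -0.035, "ax": 0, "ay": 0, "az": 0}, {"fingers": 1, "x": -0.034, "y": -0.006, "z": 0, "ax": 0, "ay": 0, "az": 0}, {"fingers": 1, "x": -0.04, "y": -0.006, "z": 0, "ax": 0, "ay": 0, "az": 0}, {"fingers": 1, "x": -0.04, "y": -0.006, "z": 0, "ax": 0, "ay": 0, "az": 0}, {"fingers": 1, "x": -0.04, "y": -0.006, "z": 0, "ax": 0, "ay": 0, "az": 0}, {"fingers": 1, "x": -0.04, "y": -0.006, "z": 0, "ax": 0, "ay": 0, "az": 0}]'

```text
clock: 7.88
tcp_pos: [0.5546, -0.0193, 0.1746]
orientation: [2.279, 2.16, 0.003]
contact_force: [0.3, 0.3, 0.8]
grip_width: 0.085
gripper_force: 0.0
```

Emit:
arm_command --rows '[{"fingers": 1, "x": -0.037, "y": -0.006, "z": 0, "ax": 0, "ay": 0, "az": 0}, {"fingers": 1, "x": -0.037, "y": -0.006, "z": 0, "ax": 0, "ay": 0, "az": 0}, {"fingers": 1, "x": -0.037, "y": -0.006, "z": 0, "ax": 0, "ay": 0, "az": 0}, {"fingers": 1, "x": 0, "y": 0, "z": 0, "ax": 0, "ay": 0, "az": -7}, {"fingers": 1, "x": 0, "y": 0, "z": 0, "ax": 0, "ay": 0, "az": -7}, {"fingers": 1, "x": 0, "y": 0, "z": 0, "ax": 0, "ay": 0, "az": -7}, {"fingers": 1, "x": 0, "y": 0, "z": 0, "ax": 0, "ay": 0, "az": -7}, {"fingers": 1, "x": 0, "y": 0, "z": 0, "ax": 0, "ay": 0, "az": -7}, {"fingers": 1, "x": 0, "y": 0, "z": 0, "ax": 0, "ay": 0, "az": -7}, {"fingers": 1, "x": 0, "y": 0, "z": 0, "ax": 0, "ay": 0, "az": -7}]'

```text
clock: 8.72
tcp_pos: [0.5313, -0.1276, 0.1744]
orientation: [1.169, 2.914, 0.0]
contact_force: [0.2, 0.6, 0.4]
grip_width: 0.0854
gripper_force: 0.0
```

```bash
python3 -c "
from h import *
from bench import r
go(r.get_obs(),.546,-.1327,.17,np.radians(147.2))
f=r.grab_frame('side');s=cloud(f).reshape(-1,3)[f['depth'].ravel()>0]
q=s[(s[:,2]>.1)&(s[:,2]<.13)&(np.hypot(s[:,0]-.551,s[:,1]-.172)<.07)]
print(len(q),q.min(0),np.median(q,0),q.max(0))
"
```

```text
t 8.72 tcp [ 0.5313 -0.1276  0.1744] yaw 136.27 tilt [ 0.0019 -0.0006] F [0.2 0.6 0.4]
shift mm [-14.1   6.5   4.5] turn deg [  0.04   0.11 -10.93] q [ 0.66  0.4  -0.68  1.88  0.3   0.96  0.66]
175 [0.57818743 0.13636566 0.10037057] [0.59113227 0.16599672 0.1215236 ] [0.60258125 0.20066033 0.127356  ]
```

Emit:
arm_command --rows '[{"fingers": 1, "x": -0.007, "y": 0.0033, "z": 0, "ax": 0, "ay": 0, "az": 0}, {"fingers": 1, "x": -0.007, "y": 0.0033, "z": 0, "ax": 0, "ay": 0, "az": 0}, {"fingers": 1, "x": 0, "y": 0, "z": 0, "ax": 0, "ay": 0, "az": -5.5}, {"fingers": 1, "x": 0, "y": 0, "z": 0, "ax": 0, "ay": 0, "az": -5.4}, {"fingers": 1, "x": 0, "y": 0, "z": 0, "ax": 0, "ay": 0, "az": 0}]'

```text
clock: 9.18
tcp_pos: [0.5465, -0.1331, 0.1734]
orientation: [0.897, 3.01, 0.001]
contact_force: [-0.1, 0.7, -1.1]
grip_width: 0.0852
gripper_force: 0.0
```

```bash
cat > knob.py <<'E'
from h import *
from bench import r
import sys
go(r.get_obs(),.546,-.1327,.062,np.radians(147.2))
for n in sys.argv[2:]:
    f=r.grab_frame(n);P=cloud(f)
    if n==sys.argv[2]: cv2.imwrite(f'pics/{sys.argv[1]}.png',f['frame'][:,:,::-1])
    g=f['frame'].max(2).astype(int);p=P.reshape(-1,3);ok=f['depth'].ravel()>0
    q=p[ok&(abs(p[:,2]-.06)<.005)&(np.hypot(p[:,0]-.546,p[:,1]+.133)<.17)]
    print(n,"con",len(q),cv2.minAreaRect(q[:,:2].astype(np.float32)*1000))
    k=ok&(abs(p[:,2]-.104)<.008)&(np.hypot(p[:,0]-.546,p[:,1]+.1327)<.056)
    for nm,s in(("knob",p[k]),("line",p[k&(g.ravel()>90)])):
        if len(s)<8: continue
        w,V=np.linalg.eigh(np.cov(s[:,:2].T));print(nm,len(s),s.mean(0).round(4),np.degrees(np.arctan2(V[1,1],V[0,1])).round(1))
    s=p[ok&(p[:,2]>.095)&(p[:,2]<.108)&(abs(np.hypot(p[:,0]-.546,p[:,1]+.1327)-.085)<.015)]
    print("plug",len(s),s.mean(0).round(4))
E
python3 knob.py w4 wrist side top
```

```text
t 9.18 tcp [ 0.5465 -0.1331  0.1734] yaw 146.82 tilt [0.0008 0.0001] F [-0.1  0.7 -1.1]
shift mm [  0.7  -0.  111.4] turn deg [ 0.03  0.03 -0.38] q [ 0.68  0.44 -0.71  1.84  0.34  0.98  0.82]
wrist con 64048 ((543.52880859375, -132.23220825195312), (218.7183837890625, 219.2357177734375), 68.16967010498047)
knob 3708 [ 0.5443 -0.1326  0.1039] 147.4
line 291 [ 0.5647 -0.1459  0.1048] 147.9
plug 848 [ 0.4657 -0.1639  0.1022]
side con 6966 ((544.6962280273438, -133.27725219726562), (219.93972778320312, 219.84182739257812), 68.1036605834961)
knob 371 [ 0.546  -0.1367  0.1031] 146.8
line 30 [ 0.5636 -0.1444  0.1046] 147.2
plug 86 [ 0.4653 -0.1688  0.1015]
top con 3213 ((547.9521484375, -130.8083953857422), (217.2051239013672, 221.0916748046875), 68.21520233154297)
knob 102 [ 0.5331 -0.1231  0.1025] 149.2
plug 40 [ 0.4686 -0.1642  0.1013]
```

View pics/w4.png

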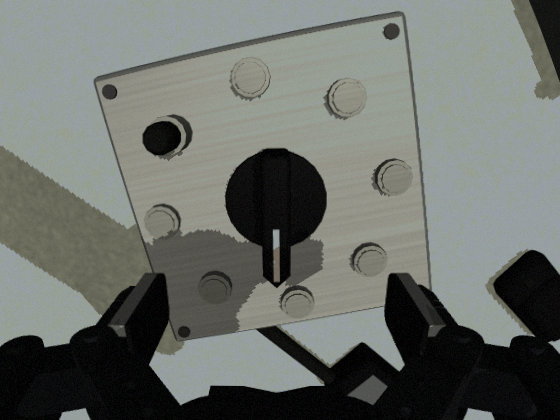

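The wrist view shows the black knob bar upright in the picture at (277,215), its nose at (277,285), squarely aligned with the fingers. The plug is at (163,137). The nose is at -32.7° in the world and the port at about -157°, so the turn is about -124° (clockwise from above). I descend and grip.

Emit:
arm_command --rows '[{"fingers": 1, "x": 0.0015, "y": 0, "z": 0.028, "ax": 0, "ay": 0, "az": -0.3}, {"fingers": 1, "x": 0, "y": 0, "z": 0.028, "ax": 0, "ay": 0, "az": 0}, {"fingers": 1, "x": 0, "y": 0, "z": 0.025, "ax": 0, "ay": 0, "az": 0}, {"fingers": 1, "x": 0, "y": 0, "z": 0.012, "ax": 0, "ay": 0, "az": 0}, {"fingers": 1, "x": 0, "y": 0, "z": 0.012, "ax": 0, "ay": 0, "az": 0}, {"fingers": 1, "x": 0, "y": 0, "z": 0, "ax": 0, "ay": 0, "az": 0}, {"fingers": 1, "x": 0, "y": 0, "z": 0, "ax": 0, "ay": 0, "az": 0}]'

```text
clock: 9.92
tcp_pos: [0.5448, -0.1319, 0.0686]
orientation: [0.891, 3.012, 0.0]
contact_force: [0.2, 0.4, 0.2]
grip_width: 0.0851
gripper_force: 0.0
```

```bash
python3 -c "
from h import *
from bench import r
go(r.get_obs(),.545,-.1325,.067,np.radians(147.2))
f=r.grab_frame('side');cv2.imwrite('pics/s5.png',cv2.resize(f['frame'][230:390,240:440,::-1],(750,600)))"
```

```text
t 9.92 tcp [ 0.5448 -0.1319  0.0686] yaw 147.06 tilt [0.0003 0.0001] F [0.2 0.4 0.2]
shift mm [-0.5 -0.4  1.6] turn deg [ 0.01  0.01 -0.14] q [ 0.61  0.57 -0.63  1.92  0.46  0.8   0.72]
```

View pics/s5.png

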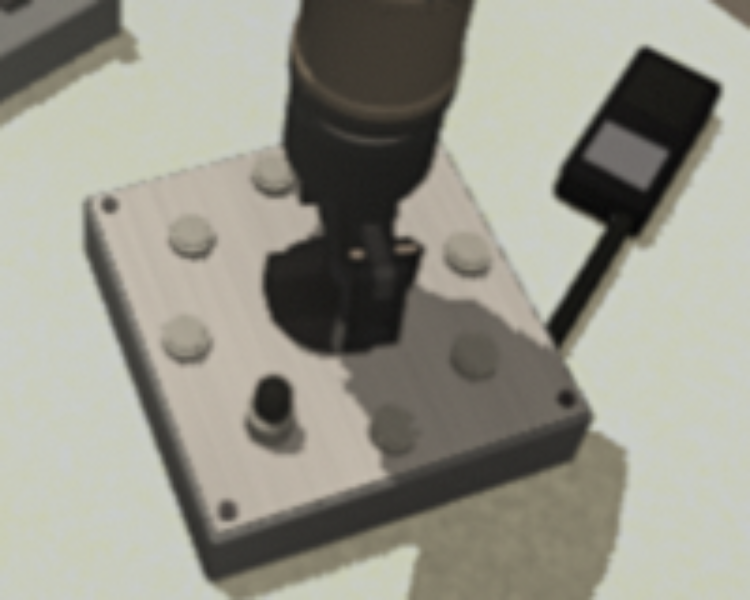

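The side view shows the open fingers around the knob at crop (370,270), clear of the caps. I close and then turn.

Emit:
arm_command --rows '[{"fingers": -1, "x": 0, "y": 0, "z": 0, "ax": 0, "ay": 0, "az": 0}, {"fingers": -1, "x": 0, "y": 0, "z": 0, "ax": 0, "ay": 0, "az": 0}, {"fingers": -1, "x": 0, "y": 0, "z": 0, "ax": 0, "ay": 0, "az": 0}, {"fingers": -1, "x": 0, "y": 0, "z": 0, "ax": 0, "ay": 0, "az": 0}, {"fingers": -1, "x": 0, "y": 0, "z": 0, "ax": 0, "ay": 0, "az": 0}, {"fingers": -1, "x": 0, "y": 0, "z": 0, "ax": 0, "ay": 0, "az": 0}, {"fingers": -1, "x": 0, "y": 0, "z": 0, "ax": 0, "ay": 0, "az": 0}, {"fingers": -1, "x": 0, "y": 0, "z": 0, "ax": 0, "ay": 0, "az": 0}, {"fingers": -1, "x": 0, "y": 0, "z": 0, "ax": 0, "ay": 0, "az": 0}]' --grip_force 40

```text
clock: 10.72
tcp_pos: [0.5444, -0.1322, 0.0685]
orientation: [0.89, 3.013, -0.0]
contact_force: [-1.6, -0.2, 6.1]
grip_width: 0.0173
gripper_force: 42.7
```

```bash
python3 -c "
from h import *
from bench import r
o=r.get_obs();go(o,.545,-.1325,.067,np.radians(22.9));print(o['grip_width'],o['gripper_force'],o['moment'])"
```

```text
t 10.72 tcp [ 0.5444 -0.1322  0.0685] yaw 147.1 tilt [ 0.0001 -0.0004] F [-1.6 -0.2  6.1]
shift mm [-0.7  0.1  1.5] turn deg [1.000e-02 2.000e-02 1.242e+02] q [ 0.61  0.57 -0.63  1.92  0.46  0.8   0.72]
0.017290971116661735 42.71457552909851 [-0.072996    0.35182893  0.10626242]
```

Emit:
arm_command --rows '[{"fingers": -1, "x": 0, "y": 0, "z": -0.001, "ax": 0, "ay": 0, "az": 5}, {"fingers": -1, "x": 0, "y": 0, "z": 0, "ax": 0, "ay": 0, "az": 6}, {"fingers": -1, "x": 0, "y": 0, "z": 0, "ax": 0, "ay": 0, "az": 6}, {"fingers": -1, "x": 0, "y": 0, "z": 0, "ax": 0, "ay": 0, "az": 6}, {"fingers": -1, "x": 0, "y": 0, "z": 0, "ax": 0, "ay": 0, "az": 6}, {"fingers": -1, "x": 0, "y": 0, "z": 0, "ax": 0, "ay": 0, "az": 6}, {"fingers": -1, "x": 0, "y": 0, "z": 0, "ax": 0, "ay": 0, "az": 6}, {"fingers": -1, "x": 0, "y": 0, "z": 0, "ax": 0, "ay": 0, "az": 6}, {"fingers": -1, "x": 0, "y": 0, "z": 0, "ax": 0, "ay": 0, "az": 5}]'

```text
clock: 11.47
tcp_pos: [0.545, -0.1318, 0.0686]
orientation: [2.125, 2.313, 0.002]
contact_force: [3.6, -0.3, -5.2]
grip_width: 0.0175
gripper_force: 41.2
```

```bash
python3 -c "
from h import *
from bench import r
o=r.get_obs();go(o,.545,-.1325,.067,np.radians(22.9));print(o['grip_width'],o['gripper_force'],o['moment'])"
```

```text
t 11.47 tcp [ 0.545  -0.1318  0.0686] yaw 94.84 tilt [0.0014 0.0005] F [ 3.6 -0.3 -5.2]
shift mm [-0.7 -0.1  1.6] turn deg [ 6.000e-02 -7.000e-02  7.194e+01] q [ 0.45  0.52 -0.42  1.93  0.3   0.74 -0.05]
0.017492317918985447 41.2431800365448 [-0.10194197 -0.75568215  0.14241196]
```

Turning well; I carry on with the remaining 72°.

Emit:
arm_command --rows '[{"fingers": -1, "x": 0, "y": 0, "z": 0, "ax": 0, "ay": 0, "az": 6}, {"fingers": -1, "x": 0, "y": 0, "z": 0, "ax": 0, "ay": 0, "az": 6}, {"fingers": -1, "x": 0, "y": 0, "z": 0, "ax": 0, "ay": 0, "az": 6}, {"fingers": -1, "x": 0, "y": 0, "z": 0, "ax": 0, "ay": 0, "az": 6}, {"fingers": -1, "x": 0, "y": 0, "z": 0, "ax": 0, "ay": 0, "az": 6}, {"fingers": -1, "x": 0, "y": 0, "z": 0, "ax": 0, "ay": 0, "az": 6}, {"fingers": -1, "x": 0, "y": 0, "z": 0, "ax": 0, "ay": 0, "az": 6}, {"fingers": -1, "x": 0, "y": 0, "z": 0, "ax": 0, "ay": 0, "az": 6}, {"fingers": -1, "x": 0, "y": 0, "z": 0, "ax": 0, "ay": 0, "az": 6}, {"fingers": -1, "x": 0, "y": 0, "z": 0, "ax": 0, "ay": 0, "az": 6}]'

```text
clock: 12.3
tcp_pos: [0.5457, -0.1322, 0.0686]
orientation: [2.996, 0.94, 0.004]
contact_force: [6.0, -1.1, -8.3]
grip_width: 0.0175
gripper_force: 40.9
```

Emit:
arm_command --rows '[{"fingers": -1, "x": 0, "y": 0, "z": 0, "ax": 0, "ay": 0, "az": 5}, {"fingers": -1, "x": 0, "y": 0, "z": 0, "ax": 0, "ay": 0, "az": 4}, {"fingers": -1, "x": 0, "y": 0, "z": 0, "ax": 0, "ay": 0, "az": 0}, {"fingers": -1, "x": 0, "y": 0, "z": 0, "ax": 0, "ay": 0, "az": 0}]'

```text
clock: 12.63
tcp_pos: [0.5458, -0.1323, 0.0686]
orientation: [3.06, 0.708, 0.004]
contact_force: [6.2, -1.4, -8.2]
grip_width: 0.0172
gripper_force: 40.8
```

```bash
python3 -c "
from h import *
from bench import r
o=r.get_obs();go(o,.545,-.1325,.067,np.radians(22.9));print(o['grip_width'],o['gripper_force'],o['moment'])"
```

```text
t 12.63 tcp [ 0.5458 -0.1323  0.0686] yaw 26.07 tilt [ 0.0028 -0.0004] F [ 6.2 -1.4 -8.2]
shift mm [-0.8 -0.1  1.6] turn deg [ 0.09 -0.13  3.17] q [ 0.22  0.49 -0.12  1.95  0.09  0.7  -1.07]
0.01717229216030728 40.8198344707489 [-0.34975618 -1.19062311 -0.12035001]
```

Emit:
arm_command --rows '[{"fingers": -1, "x": 0, "y": 0, "z": 0, "ax": 0, "ay": 0, "az": 1.6}, {"fingers": -1, "x": 0, "y": 0, "z": 0, "ax": 0, "ay": 0, "az": 1.6}, {"fingers": -1, "x": 0, "y": 0, "z": 0, "ax": 0, "ay": 0, "az": 0}, {"fingers": -1, "x": 0, "y": 0, "z": 0, "ax": 0, "ay": 0, "az": 0}]'

```text
clock: 12.97
tcp_pos: [0.5458, -0.1323, 0.0686]
orientation: [3.078, 0.623, 0.004]
contact_force: [5.0, -2.2, -7.9]
grip_width: 0.0174
gripper_force: 40.8
```

```bash
python3 -c "
from h import *
from bench import r
o=r.get_obs();go(o,.545,-.1325,.067,np.radians(22.9));print(o['grip_width'],o['gripper_force'],o['moment'])"
```

```text
t 12.97 tcp [ 0.5458 -0.1323  0.0686] yaw 22.88 tilt [ 0.0028 -0.0003] F [ 5.  -2.2 -7.9]
shift mm [-0.8 -0.1  1.6] turn deg [ 0.08 -0.14 -0.02] q [ 0.21  0.49 -0.11  1.95  0.08  0.7  -1.11]
0.017418328396353846 40.82590341567993 [-0.40172094 -1.15747635 -0.10540045]
```

Open, rise and check.

Emit:
arm_command --rows '[{"fingers": 1, "x": 0, "y": 0, "z": 0, "ax": 0, "ay": 0, "az": 0}, {"fingers": 1, "x": 0, "y": 0, "z": 0, "ax": 0, "ay": 0, "az": 0}, {"fingers": 1, "x": 0, "y": 0, "z": 0, "ax": 0, "ay": 0, "az": 0}, {"fingers": 1, "x": 0, "y": 0, "z": 0, "ax": 0, "ay": 0, "az": 0}, {"fingers": 1, "x": 0, "y": 0, "z": 0, "ax": 0, "ay": 0, "az": 0}, {"fingers": 1, "x": 0, "y": 0, "z": 0, "ax": 0, "ay": 0, "az": 0}, {"fingers": 1, "x": 0, "y": 0, "z": 0, "ax": 0, "ay": 0, "az": 0}]'

```text
clock: 13.55
tcp_pos: [0.5443, -0.1321, 0.0693]
orientation: [3.079, 0.623, 0.0]
contact_force: [0.1, -0.5, -0.3]
grip_width: 0.0856
gripper_force: 0.0
```

Emit:
arm_command --rows '[{"fingers": 1, "x": 0, "y": 0, "z": -0.035, "ax": 0, "ay": 0, "az": 0}, {"fingers": 1, "x": 0, "y": 0, "z": -0.035, "ax": 0, "ay": 0, "az": 0}, {"fingers": 1, "x": 0, "y": 0, "z": -0.035, "ax": 0, "ay": 0, "az": 0}, {"fingers": 1, "x": 0, "y": 0, "z": 0, "ax": 0, "ay": 0, "az": 0}, {"fingers": 1, "x": 0, "y": 0, "z": 0, "ax": 0, "ay": 0, "az": 0}]'

```text
clock: 13.97
tcp_pos: [0.5459, -0.1323, 0.1765]
orientation: [3.077, 0.623, 0.007]
contact_force: [-0.3, 0.9, -1.6]
grip_width: 0.0855
gripper_force: 0.0
```

```bash
python3 knob.py w6 wrist side
```

```text
t 13.97 tcp [ 0.5459 -0.1323  0.1765] yaw 22.88 tilt [ 0.005  -0.0009] F [-0.3  0.9 -1.6]
shift mm [-5.000e-01  1.000e-01  1.145e+02] turn deg [ 3.5000e-01  3.0000e-02 -1.2432e+02] q [ 0.22  0.34 -0.12  1.88  0.05  0.92 -1.09]
wrist con 62873 ((543.6974487304688, -132.0321502685547), (219.0285186767578, 219.12721252441406), 68.1723861694336)
knob 3545 [ 0.5428 -0.1326  0.1039] -157.1
line 306 [ 0.5195 -0.142   0.1046] -157.2
plug 595 [ 0.4685 -0.1645  0.1019]
side con 7462 ((544.71142578125, -133.53590393066406), (219.77516174316406, 219.14154052734375), 68.1154556274414)
knob 334 [ 0.5391 -0.1371  0.1036] -157.1
line 35 [ 0.5235 -0.1431  0.1041] -164.2
plug 86 [ 0.4652 -0.1687  0.1015]
```

View pics/w6.png

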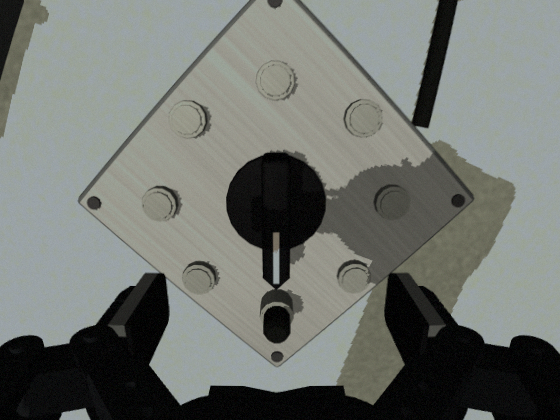

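The wrist view shows the nose at (277,285) pointing straight at the plug at (277,320). It measures -157.1° against the port direction of -156.8°. Now back to the lever.

Emit:
arm_command --rows '[{"fingers": 1, "x": 0.0203, "y": -0.0327, "z": 0, "ax": 0, "ay": 0, "az": 0}, {"fingers": 1, "x": 0.0203, "y": -0.0327, "z": 0, "ax": 0, "ay": 0, "az": 0}, {"fingers": 1, "x": 0.0203, "y": -0.0327, "z": 0, "ax": 0, "ay": 0, "az": 0}, {"fingers": 1, "x": 0.0203, "y": -0.0327, "z": 0, "ax": 0, "ay": 0, "az": 0}, {"fingers": 1, "x": 0.0203, "y": -0.0327, "z": 0, "ax": 0, "ay": 0, "az": 0}, {"fingers": 1, "x": 0.0203, "y": -0.0327, "z": 0, "ax": 0, "ay": 0, "az": 0}, {"fingers": 1, "x": 0.0203, "y": -0.0327, "z": 0, "ax": 0, "ay": 0, "az": 0}, {"fingers": 1, "x": 0.0203, "y": -0.0327, "z": 0, "ax": 0, "ay": 0, "az": 0}]'

```text
clock: 14.73
tcp_pos: [0.591, 0.1735, 0.1721]
orientation: [3.079, 0.624, -0.005]
contact_force: [-0.4, -0.4, -0.3]
grip_width: 0.0852
gripper_force: 0.0
```

Emit:
arm_command --rows '[{"fingers": 1, "x": 0, "y": 0, "z": 0, "ax": 0, "ay": 0, "az": -7.1}, {"fingers": 1, "x": 0, "y": 0, "z": 0, "ax": 0, "ay": 0, "az": -7.1}, {"fingers": 1, "x": 0, "y": 0, "z": 0, "ax": 0, "ay": 0, "az": -7.1}, {"fingers": 1, "x": 0, "y": 0, "z": 0, "ax": 0, "ay": 0, "az": -7.1}, {"fingers": 1, "x": 0, "y": 0, "z": 0, "ax": 0, "ay": 0, "az": -7.1}, {"fingers": 1, "x": 0, "y": 0, "z": 0, "ax": 0, "ay": 0, "az": -7.1}, {"fingers": 1, "x": 0, "y": 0, "z": 0, "ax": 0, "ay": 0, "az": -7.1}, {"fingers": 1, "x": 0, "y": 0, "z": 0, "ax": 0, "ay": 0, "az": -7.1}, {"fingers": 1, "x": 0, "y": 0, "z": 0, "ax": 0, "ay": 0, "az": -7.1}, {"fingers": 1, "x": 0, "y": 0, "z": 0, "ax": 0, "ay": 0, "az": 0}]'

```text
clock: 15.57
tcp_pos: [0.591, 0.1716, 0.172]
orientation: [-2.276, -2.162, 0.005]
contact_force: [-0.6, 0.3, -0.6]
grip_width: 0.0858
gripper_force: 0.0
```

```bash
python3 -c "
from h import *
from bench import r
go(r.get_obs(),.595,.172,.072,np.radians(87.2))"
```

```text
t 15.57 tcp [0.591  0.1716 0.172 ] yaw 87.05 tilt [-0.0037 -0.0006] F [-0.6  0.3 -0.6]
shift mm [  0.7   4.3 100. ] turn deg [-0.21  0.05 -0.15] q [-0.05  0.47 -0.45  1.73  0.23  1.   -0.63]
```

Emit:
arm_command --rows '[{"fingers": 1, "x": 0, "y": 0.004, "z": 0.03, "ax": 0, "ay": 0, "az": 0}, {"fingers": 1, "x": 0, "y": 0, "z": 0.03, "ax": 0, "ay": 0, "az": 0}, {"fingers": 1, "x": 0, "y": 0, "z": 0.025, "ax": 0, "ay": 0, "az": 0}, {"fingers": 1, "x": 0, "y": 0, "z": 0.015, "ax": 0, "ay": 0, "az": 0}, {"fingers": 1, "x": 0, "y": 0, "z": 0, "ax": 0, "ay": 0, "az": 0}]'

```text
clock: 15.98
tcp_pos: [0.5926, 0.1705, 0.0692]
orientation: [-2.283, -2.152, 0.013]
contact_force: [-0.2, -0.5, -0.4]
grip_width: 0.0854
gripper_force: 0.0
```

Emit:
arm_command --rows '[{"fingers": 1, "x": 0, "y": -0.012, "z": 0, "ax": 0, "ay": 0, "az": 0}, {"fingers": 1, "x": 0, "y": -0.012, "z": 0, "ax": 0, "ay": 0, "az": 0}, {"fingers": 1, "x": 0, "y": -0.012, "z": 0, "ax": 0, "ay": 0, "az": 0}, {"fingers": 1, "x": 0, "y": -0.012, "z": 0, "ax": 0, "ay": 0, "az": 0}, {"fingers": 1, "x": 0, "y": -0.012, "z": 0, "ax": 0, "ay": 0, "az": 0}, {"fingers": 1, "x": 0, "y": -0.012, "z": 0, "ax": 0, "ay": 0, "az": 0}, {"fingers": 1, "x": 0, "y": -0.012, "z": 0, "ax": 0, "ay": 0, "az": 0}, {"fingers": 1, "x": 0, "y": -0.012, "z": 0, "ax": 0, "ay": 0, "az": 0}, {"fingers": 1, "x": 0, "y": 0, "z": 0, "ax": 0, "ay": 0, "az": 0}]'

```text
clock: 16.73
tcp_pos: [0.4993, 0.1777, 0.0751]
orientation: [2.284, 2.157, 0.001]
contact_force: [0.1, -0.5, 0.9]
grip_width: 0.0855
gripper_force: 0.1
```

Emit:
arm_command --rows '[{"fingers": 1, "x": 0, "y": -0.006, "z": 0, "ax": 0, "ay": 0, "az": 0}, {"fingers": 1, "x": 0, "y": -0.006, "z": 0, "ax": 0, "ay": 0, "az": 0}, {"fingers": 1, "x": 0, "y": -0.003, "z": 0, "ax": 0, "ay": 0, "az": 0}, {"fingers": 1, "x": 0, "y": 0, "z": 0, "ax": 0, "ay": 0, "az": 0}]'

```text
clock: 17.07
tcp_pos: [0.485, 0.1781, 0.0743]
orientation: [-2.283, -2.158, 0.0]
contact_force: [1.6, -0.6, 1.0]
grip_width: 0.0853
gripper_force: 0.8
```

Emit:
arm_command --rows '[{"fingers": 1, "x": 0, "y": -0.004, "z": 0, "ax": 0, "ay": 0, "az": 0}, {"fingers": 1, "x": 0, "y": -0.003, "z": 0, "ax": 0, "ay": 0, "az": 0}, {"fingers": 1, "x": 0, "y": 0, "z": 0, "ax": 0, "ay": 0, "az": 0}]'

```text
clock: 17.32
tcp_pos: [0.4801, 0.1785, 0.0748]
orientation: [2.282, 2.156, 0.005]
contact_force: [6.3, -0.6, 0.5]
grip_width: 0.0856
gripper_force: 2.7
```

Emit:
arm_command --rows '[{"fingers": 1, "x": 0, "y": -0.003, "z": 0, "ax": 0, "ay": 0, "az": 0}, {"fingers": 1, "x": 0, "y": 0, "z": 0, "ax": 0, "ay": 0, "az": 0}, {"fingers": 1, "x": 0, "y": 0, "z": 0, "ax": 0, "ay": 0, "az": 0}]'

```text
clock: 17.57
tcp_pos: [0.4791, 0.1789, 0.0756]
orientation: [2.282, 2.155, 0.01]
contact_force: [9.9, -1.7, 2.7]
grip_width: 0.0859
gripper_force: 4.7
```

Emit:
arm_command --rows '[{"fingers": 1, "x": 0, "y": -0.004, "z": 0, "ax": 0, "ay": 0, "az": 0}, {"fingers": 1, "x": 0, "y": 0, "z": 0, "ax": 0, "ay": 0, "az": 0}, {"fingers": 1, "x": 0, "y": 0, "z": 0, "ax": 0, "ay": 0, "az": 0}]'

```text
clock: 17.82
tcp_pos: [0.478, 0.1792, 0.0765]
orientation: [2.281, 2.152, 0.017]
contact_force: [15.8, -1.7, 3.2]
grip_width: 0.0855
gripper_force: 7.2
```

Emit:
arm_command --rows '[{"fingers": 1, "x": 0, "y": 0.015, "z": 0, "ax": 0, "ay": 0, "az": 0}, {"fingers": 1, "x": 0, "y": 0.015, "z": 0, "ax": 0, "ay": 0, "az": 0}, {"fingers": 1, "x": 0, "y": 0, "z": 0, "ax": 0, "ay": 0, "az": 0}, {"fingers": 1, "x": 0, "y": 0, "z": -0.03, "ax": 0, "ay": 0, "az": 0}, {"fingers": 1, "x": 0, "y": 0, "z": -0.035, "ax": 0, "ay": 0, "az": 0}, {"fingers": 1, "x": 0, "y": 0, "z": -0.035, "ax": 0, "ay": 0, "az": 0}, {"fingers": 1, "x": 0, "y": 0, "z": -0.03, "ax": 0, "ay": 0, "az": 0}, {"fingers": 1, "x": 0, "y": 0, "z": 0, "ax": 0, "ay": 0, "az": 0}]'

```text
clock: 18.48
tcp_pos: [0.5028, 0.1792, 0.2097]
orientation: [2.28, 2.157, 0.011]
contact_force: [0.6, 0.9, 0.1]
grip_width: 0.0856
gripper_force: 0.0
```

```bash
python3 -c "
from h import *
from bench import r
go(r.get_obs(),.508,.172,.2,np.radians(87.2))
for n in('side','wrist'):
  f=r.grab_frame(n);s=cloud(f).reshape(-1,3)[f['depth'].ravel()>0]
  if n=='side':cv2.imwrite('pics/s8.png',f['frame'][:,:,::-1])
  q=s[(s[:,2]>.1)&(s[:,2]<.13)&(np.hypot(s[:,0]-.551,s[:,1]-.172)<.07)]
  q=q[q[:,2]>.11];print(len(q),q.min(0),np.median(q,0),q.max(0))
"; python3 knob.py s9 side top
```

```text
t 18.48 tcp [0.5028 0.1792 0.2097] yaw 86.83 tilt [0.0072 0.0029] F [0.6 0.9 0.1]
shift mm [-6.9  5.5  9.7] turn deg [ 0.4  -0.19 -0.37] q [-0.04  0.3  -0.5   1.89  0.17  0.99 -0.67]
162 [0.49577778 0.14010939 0.11296907] [0.50228644 0.16830043 0.12230196] [0.51253087 0.20412749 0.12660179]
2127 [0.49393387 0.14297236 0.11004097] [0.50311423 0.17755334 0.12283316] [0.51392988 0.207      0.12584108]
t 18.58 tcp [0.5006 0.1775 0.2048] yaw 86.81 tilt [0.0007 0.    ] F [ 0.5  0.4 -1.1]
shift mm [-307.2   62.5  142.8] turn deg [ 4.000e-02  2.000e-02 -6.039e+01] q [-0.05  0.3  -0.5   1.89  0.17  0.99 -0.67]
side con 7589 ((544.9072875976562, -133.80279541015625), (220.3736114501953, 220.05853271484375), 68.36602020263672)
knob 332 [ 0.5392 -0.137   0.1038] -156.9
line 34 [ 0.5206 -0.1433  0.1048] -157.2
plug 87 [ 0.4653 -0.1689  0.1015]
top con 4419 ((547.5885620117188, -131.96246337890625), (220.3186492919922, 220.36279296875), 68.0464859008789)
knob 219 [ 0.5436 -0.1344  0.1026] -156.8
plug 40 [ 0.4686 -0.1642  0.1015]
```

View pics/s8.png

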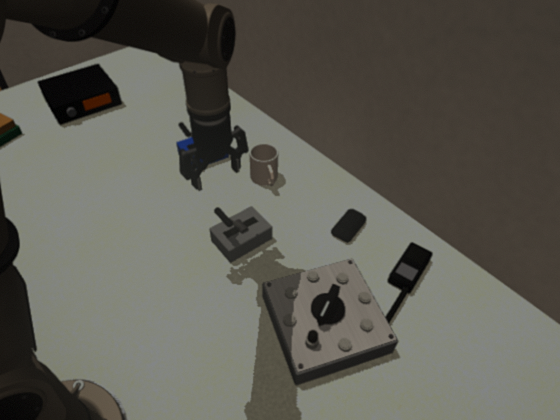

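The side view shows the lever back towards the robot with its bar at (225,217), and the knob at (328,307) pointing at the plug (312,338). The bystanders haven't moved and the gripper is clear.

```bash
python3 -c "
from bench import r
print(r.hand_in())"
```

```text
the job is handed in; nothing more can be done
None
```

The lever went to its far stop, the selector turned clockwise (the shorter way) to within about half a degree of the tall plug's port, then the lever went fully back; I handed the job in after about 19 s, with nothing else touched.

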